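Scan a parts bin and dock the scanner

ROBOT

A 6-joint arm with a two-finger parallel gripper is mounted at the origin on the work surface. World frame = base frame: x ahead of the robot, y to its left, z up, the work surface at z = 0. Lengths are in m, angles in degrees, forces in N, time in s.
With the tool pointing down it reaches from about 0.275 to 0.975 m from the base axis. Payload 8.4 kg.
Tool frame: the origin (TCP) lies on the mounting face of the last link; the fingertips stand 190 mm ahead of it and the grasp point (between the pads) lies 171 mm ahead of it; z points along the fingers, y is the line along which they close (so a half turn about z gives the same grasp; the last joint's range is limited). The gripper opens to 92 mm and grips with 3 to 60 N. Pads are 20 mm wide; open, the fingers measure 128 mm over their backs; the gripper's body (75 mm by 189 mm) begins 69 mm behind the grasp point.
Start: joints at [65.638, 20.225, 93.587, -0, 66.188, -0.138], TCP at [0.256, 0.57, 0.405] pointing down, gripper open.
Joint ranges: [-150.9, 150.9], [-52.94, 120.26], [3.33, 152.33], [-74.26, 254.26], [0, 154.13], [-172.89, 172.89]. Speed limits (degrees/s): [127.2, 127.2, 159.86, 180, 180, 180].

INTERFACE

Orientations are given as a 3x3 rotation matrix whose columns are the frame's x, y, z axes.
In Python, from cell import ctrl gives the robot as it stands. The module is installed in compiled form; this text tells all that it offers.
- The arm moves only by the tool carry_out, never from a script. Its argument "plan" is a list of rows, each a list of 7 numbers: the closure, from -1 (fully open) to 1 (shut), then the shift along the tool's x, y, z in units of 1 m (1.0 is 1 m), then the turn, a rotation vector about the tool's x, y, z in units of 360 degrees (1.0 is 360 degrees). A call has 1 to 12 rows; each row is the pose to reach, as a shift and turn from the pose commanded when the call began, along the tool's axes at that moment, turning the shorter way round; what a row does not reach only later rows make up. A row lasts 1/10 s, in which the tool goes at most 50 mm and 8.59 degrees, less where a joint would pass 70% of its speed; a pose out of reach is approached as far as the arm can. A call with a number of a shift or a turn outside -1 to 1 is refused whole. A call with a gripper value outside its range is refused whole. The fingers move at their own pace and stop on an object; "force" is the grip in N (left out, the last holds). Time passes only in rows, so rows that repeat a pose let the fingers close. It gives the time, the measured TCP pose, the force, the opening and the grip force at its end, in the units of the state.
- ctrl.sense(): the state, without advancing time (a new reading comes with each control period).
- ctrl.get_image(name): name is "scene" or "top" or "wrist"; returns the picture (400x640x3 uint8, red, green, blue); there is no depth.
- ctrl.calibration(name): a dict with "vfov" (degrees; the focal length in pixels is half the picture's height over the tangent of half this angle, whatever the lens; pixels are square), "cx", "cy" (the principal point, pixels), "rvec" (rotation vector, rad) and "tvec" (3), from world to camera coordinates, as OpenCV has them. Camera axes: x right, y down, z forward; pixel columns grow to the right and rows downward; lengths in m; the calibration is good to about 2 mm. A picture is of the moment at which its call begins: read the wrist's pose just before it. calibration takes no time and is no camera call; for the wrist camera it gives the pose at the moment of the call.
- ctrl.job_done(): hands the job in; it is judged then, once.
The state is a dict: "time_s": time; "qpos": joint angles; "joint_vel": joint speeds; "effort": joint torques, N m; "position": TCP position; "orientation": TCP orientation; "wrist_force": force on the tool from outside, world axes, zero at the start; "torque": the same for the moment, N m; "width": finger opening in m; "finger_force": force on a finger pad.
Only numpy, scipy, OpenCV 4.12 (cv2) and the standard library are available. Lean on these libraries where they do the work, as an engineer would, in place of code of your own. Each camera call takes 0.05 s, during which the arm holds its last target. There are 200 camera calls.

TASK

Grip the square-bodied hand scanner that hangs on the two-hook stand and lift it up and off its hook without yanking the stand. Point its window squarely at the middle of the barcode label on the parts bin, about 60 mm away (turned about its own axis as you like), and hold it still there for two seconds. Then set it down, without dropping it, upright and window down on the floor of the charging cradle, and let go; leave the lamp on its hook and the other things where they are.

Things in the scene. Friction and masses are not known exactly. Their poses are not given: they have to be found in the camera images.
- scanner: hand scanner, square-section stick 150 mm long, 0.15 to 0.3 kg, hanging upright on one of the two hooks. Origin: centre of the window in its lower end; z runs up the body (it scans along -z). Black head, z 0 to 42 mm, 40 (x) by 46 (y) mm; grey handle, z 42 to 150, 30 (x) by 34 (y) mm. Its back with the wire loop is at +x. Grip the handle across y from above
- loop (a point): middle of the crossbar of the scanner's steel wire loop, at x = 45, z = 125 mm of the scanner. The loop is 6 mm wire, 34 mm wide (y), level, reaching 48 mm behind the axis; the crossbar runs along y and hangs in the hook
- lamp: bystander on the other hook: inspection lamp, round, 150 mm long, 30 mm thick with a 46 mm round cap on top and a 40 mm round head below, same wire loop and same axes as the scanner. Origin: centre of the lower end. Stays on its hook.
- stand: fixed blue open frame, 260 mm wide (y), 204 mm high. Origin: on the table under its upper rail. Hooks point to its -x, to the robot, at y = +65 and -65 mm. Hung items have their axis at x = -80 mm, lower end at z = 70 mm, the stand's yaw, and lean on a rubber rail (face at x = -60, z 85 to 105 mm). Which item is on which hook varies
- hook_left (a point): seat of the hook at the stand's y = +65 mm: where a loop's crossbar rests, x = -35, z = 192 mm of the stand. The hook is 14 mm wide steel strip; its upturned tip, in front (-x) of the crossbar, ends at z = 214 mm, so a loop must rise at least 25 mm before it can move out to -x
- hook_right (a point): the same for the hook at the stand's y = -65 mm
- label: white barcode label, 45 by 70 mm, on the sloped board on the bin's near side. Origin: middle of the label's face; z is the outward normal, leaning 0.45 rad from vertical towards the bin's -x (towards the robot); y is level, along the 70 mm length. 90 mm above the table, just above the bin's rim. The board round it is 64 by 100 mm.
- bin: fixed grey open parts bin, 160 (x) by 130 (y) mm, walls 75 mm high, origin at the centre of its underside; the label board stands on two webs on its -x side, to x = -140 mm, its upper edge 104 mm high. It stands left or right of the stand, the cradle on the other side.
- cradle: fixed black charging cradle: a square well open at the top, 64 by 64 mm inside, walls 6 mm, rim 68 mm above the table, on a foot of 120 (x) by 100 (y) mm. Origin: centre of the underside. The scanner's head fits in at any yaw.
- cradle_in (a point): centre of the cradle's inner floor, 8 mm above the table, 60 mm below the rim
- level: bystander: orange spirit level, 180 (y) by 24 (x) by 40 mm high, stands on the table in front of the stand. Origin: centre of the underside.
- jar: bystander: jar, 60 mm diameter, 90 mm high, beyond the stand. Origin: centre of the underside.
- driver: bystander: screwdriver 190 mm long lying on the table beyond the stand, along its own x, handle to -x. Origin: midway along, underside.
Mind the look-alikes: they are no part of the job. What is shaped like the cradle but green is not meant.

How it is judged (in metres and radians):
On the way, in this order (a step that is already met when the one before it is completed fails the run):
1. the scanner is gripped and its wire loop lifted clear above the hook tips, not touching the stand (z of scanner in the frame of stand above 0.095 m and contact force between scanner and stand below 0.1 N and contact force between the fingers and scanner above 1 N), for 0.1 s.
2. the gripped scanner is held still for 1 s, its window square to the label within 15 degrees, its axis within 15 mm of the label's middle each way, 30 to 100 mm away (x of label in the frame of scanner between -0.015 and 0.015 m and y of label in the frame of scanner between -0.015 and 0.015 m and z of label in the frame of scanner between -0.1 and -0.03 m and angle between the z axis of scanner and the z axis of label, either way round below 0.26 rad and linear speed of scanner below 0.03 m/s and angular speed of scanner below 0.2 rad/s and contact force between the fingers and scanner above 1 N), for 1 s.
At the end, for the whole second after the job is handed in: the scanner stands released and at rest in the cradle, its window end on the cradle floor (within 6 mm, within 22 mm of the centre), upright within 7 degrees; the lamp still hangs on its hook (within 40 mm) (horizontal distance between scanner and cradle_in below 0.022 m and z of scanner in the frame of cradle_in below 0.006 m and angle between scanner's own z axis and vertical below 0.12 rad and linear speed of scanner below 0.02 m/s and distance of lamp from where it was at the start of the episode below 0.04 m); the robot touches nothing.
It fails at once if the scanner wrenches the stand (over 30 N) (contact force between scanner and stand above 30 N).
It fails at once if the scanner is dropped (falls free for more than about 25 mm) (linear speed of scanner above 0.7 m/s and contact force between the fingers and scanner below 0.1 N).
It fails at once if the lamp is knocked about or off its hook (40 mm) (distance of lamp from where it was at the start of the episode above 0.04 m).
It fails at once if the spirit level, jar or screwdriver is pushed (30 mm) (distance of any of level, jar, driver from where it was at the start of the episode above 0.03 m).
It also fails if it takes over 59 s, if anything falls off the work surface, if the arm or the gripper's body presses on something with over 40 N, if the wrist force passes 120 N, or if a joint passes its speed limit or range.

## Working session

There is one attempt and no reset: what is moved stays moved. The work goes in short steps, Python scripts to look and compute and a tool call to move; the robot and the scene stay as the last step left them, time stands still between calls to the robot, and variables do not carry over. Pictures are saved under pics/ and viewed, at most 10 in all, crops included, and the job is handed in when it is done.

Besides the shell and the picture viewer there is one more tool, called after ">>>" in YAML: its name, and indented under it one key for each argument. carry_out: Moves the arm, as the interface text tells. Its arguments: {"type":"object","properties":{"plan":{"type":"array","items":{"type":"array","items":{"type":"number","minimum":-1,"maximum":1}}},"force":{"type":"number"}},"required":["plan"]}

```bash
mkdir -p pics; python3 - <<'E'
from cell import ctrl
import cv2
for n in ("scene","top"):
    im=ctrl.get_image(n); cv2.imwrite(f"pics/{n}0.png",im[:,:,::-1]); print(n,ctrl.calibration(n))
print(ctrl.sense())
E
```

```text
scene {'vfov': 51.85810740887179, 'cx': 318.5134743682736, 'cy': 199.14228920154207, 'rvec': array([ 1.81858982,  1.86075737, -0.66025039]), 'tvec': array([-0.09195536, -0.3724138 ,  1.79164516])}
top {'vfov': 44.56190773192728, 'cx': 319.98746793183415, 'cy': 191.95977057018592, 'rvec': array([ 2.19628238, -2.19203835,  0.07945525]), 'tvec': array([0.08091044, 0.57606885, 1.49749705])}
{'time_s': 0.1, 'qpos': array([ 6.56388799e+01,  2.02592060e+01,  9.36241294e+01,  3.59173775e-04,
        6.61904788e+01, -1.37627633e-01]), 'joint_vel': array([ 0.12765544, -0.11493056,  0.00093635,  0.00428378, -0.04669799,
       -0.08103208]), 'effort': array([-1.29493051e-04, -5.94904232e+01, -3.34935808e+01,  6.98713493e-02,
        1.83297816e-02,  7.27688928e-06]), 'position': array([0.25634811, 0.56977596, 0.40403625]), 'orientation': array([[-9.11950920e-01,  4.10298953e-01, -5.36631024e-04],
       [ 4.10299304e-01,  9.11950168e-01, -1.17122946e-03],
       [ 8.82653143e-06, -1.28828312e-03, -9.99999170e-01]]), 'wrist_force': array([-0.42514389, -0.91605482,  0.16160277]), 'torque': array([ 0.02258731,  0.03271015, -0.04761095]), 'finger_force': 0.0, 'width': 0.09203567769804222}
```

View pics/scene0.png

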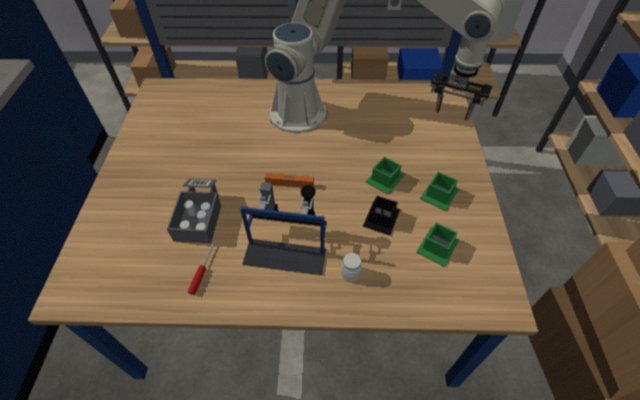

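View pics/top0.png

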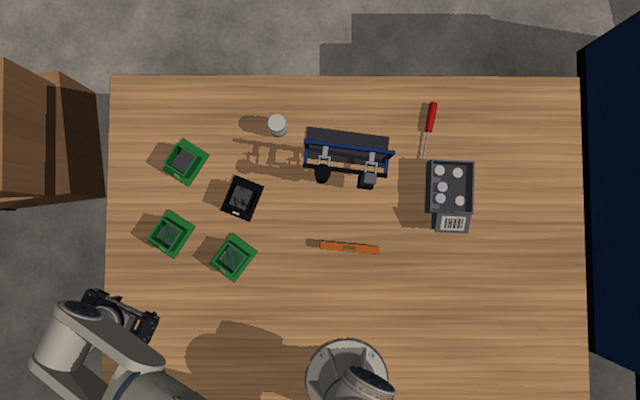

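The scene view looks back at the robot. In the top view, up is +x and left is +y. The round lamp is at (322,173), the square scanner at (368,180), the bin on the right with its label at (453,223), and the black cradle at (242,198). The level is at (350,247). I'll enlarge this area.

```bash
python3 - <<'E'
import cv2
im=cv2.imread("pics/top0.png")
c=cv2.resize(im[112:242,290:485],None,fx=4,fy=4,interpolation=cv2.INTER_CUBIC); cv2.imwrite("pics/c1.png",c)
a=cv2.resize(im[165:230,210:275],None,fx=6,fy=6,interpolation=cv2.INTER_CUBIC)
s=cv2.imread("pics/scene0.png")
b=cv2.resize(s[170:268,355:410],None,fx=4,fy=4,interpolation=cv2.INTER_CUBIC)
cv2.imwrite("pics/c2.png",cv2.hconcat([a,b[:390]]))
E
```

```text
(no output)
```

View pics/c1.png

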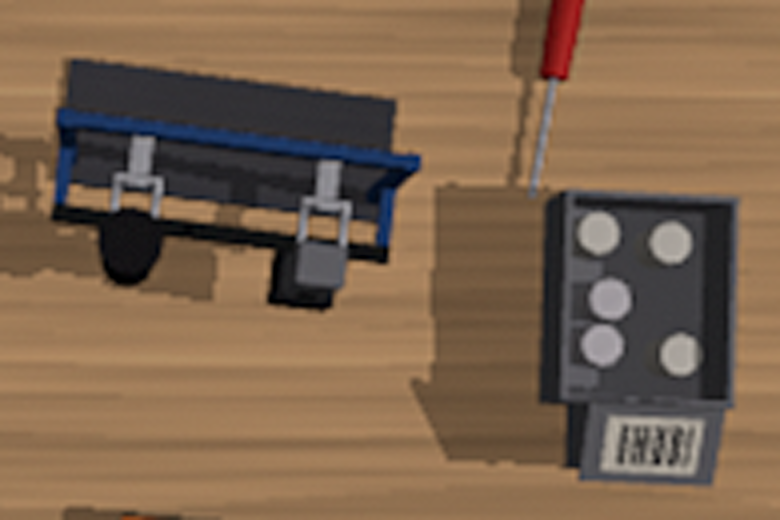

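View pics/c2.png

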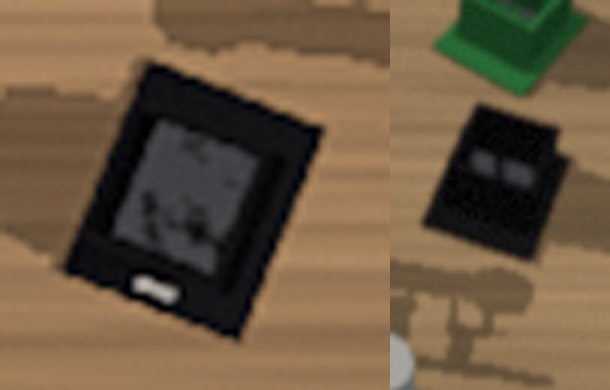

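The crops show the following:
- **Scanner:** grey top square, corners at c1 (301,240), (347,246), (343,291), (296,286).
- **Label:** centre about (653,445).
- **Upper rail:** runs from (58,117) to (420,165).
- **Cradle floor:** centre about (187,196) in c2.

```bash
cat > h.py <<'E'
import numpy as np, cv2
from cell import ctrl
from scipy.spatial.transform import Rotation as R
def at_z(cam,uv,z,cal=None):
    c=cal or ctrl.calibration(cam); f=200/np.tan(np.radians(c["vfov"]/2))
    Rm=cv2.Rodrigues(np.array(c["rvec"]))[0]; o=-Rm.T@np.array(c["tvec"])
    d=Rm.T@np.array([(uv[0]-c["cx"])/f,(uv[1]-c["cy"])/f,1]); return o+d*(z-o[2])/d[2]
def proj(cam,P):
    c=ctrl.calibration(cam); f=200/np.tan(np.radians(c["vfov"]/2))
    K=np.array([[f,0,c["cx"]],[0,f,c["cy"]],[0,0,1.]])
    return cv2.projectPoints(np.atleast_2d(np.float64(P)),c["rvec"],c["tvec"],K,None)[0][:,0]
def move(p,Rt,base=None):   # row numbers to reach grasp-point p with tool orientation Rt
    s=ctrl.sense(); p0,R0=(np.array(s["position"]),np.array(s["orientation"])) if base is None else base
    tcp=np.array(p)-0.171*Rt[:,2]
    return np.round(R0.T@(tcp-p0),4),np.round(R.from_matrix(R0.T@Rt).as_rotvec()/(2*np.pi),5)
E
python3 - <<'E'
from h import *
np.set_printoptions(precision=4,suppress=True)
c1=lambda u,v:((u+.5)/4-.5+290,(v+.5)/4-.5+112)
c2=lambda u,v:((u+.5)/6-.5+210,(v+.5)/6-.5+165)
S=[at_z("top",c1(*q),.22) for q in [(301,240),(347,246),(343,291),(296,286)]]
print("scanner",np.array(S),np.mean(S,0),[np.linalg.norm(S[i]-S[i-1]) for i in range(4)])
Rl=[at_z("top",c1(*q),.204) for q in [(58,117),(420,165)]]
d=Rl[0]-Rl[1]; yaw=np.arctan2(-d[0],d[1]); m=np.mean(Rl,0); print("rail",np.array(Rl),np.linalg.norm(d),"yaw",np.degrees(yaw))
Ms=R.from_euler('z',yaw).as_matrix()
print("scanner axis pred",m+Ms@[-.08,-.065,0],"lamp",m+Ms@[-.08,.065,0])
L=[at_z("top",c1(*q),z) for q,z in zip([(609,414),(705,420),(697,476),(600,472)],[.0998,.0998,.0802,.0802])]
print("label",np.array(L),np.mean(L,0),[np.linalg.norm(L[i]-L[i-1]) for i in range(4)])
e=L[0]-L[1]+L[3]-L[2]; print("label yaw",np.degrees(np.arctan2(-e[0],e[1])))
B=[at_z("top",c1(*q),.075) for q in [(562,190),(738,198),(732,405),(550,402)]]
print("bin",np.mean(B,0),[np.linalg.norm(B[i]-B[i-1]) for i in range(4)],[np.degrees(np.arctan2(-e[0],e[1])) for e in (B[0]-B[1],B[3]-B[2])])
F=[at_z("top",c2(*q),.008) for q in [(145,62),(325,128),(240,340),(63,268)]]
print("cradle foot",np.mean(F,0),[np.linalg.norm(F[i]-F[i-1]) for i in range(4)])
F=[at_z("top",c2(*q),.008) for q in [(160,120),(262,155),(213,275),(113,235)]]
print("floor",np.mean(F,0))
P=np.mean(S,0);print("proj scene scanner top",proj("scene",P),"label",proj("scene",np.mean(L,0)),"cradle rim mid",proj("scene",np.r_[np.mean(F,0)[:2],.068]))
E
```

```text
scanner [[ 0.6184 -0.0371  0.22  ]
 [ 0.6145 -0.0681  0.22  ]
 [ 0.584  -0.0652  0.22  ]
 [ 0.5873 -0.0336  0.22  ]] [ 0.6011 -0.051   0.22  ] [np.float64(0.031332082768632474), np.float64(0.03129889854450569), np.float64(0.03058871670640426), np.float64(0.0318470551718913)]
rail [[ 0.7043  0.1275  0.204 ]
 [ 0.6719 -0.1205  0.204 ]] 0.25008454592964735 yaw -7.432011763465447
scanner axis pred [ 0.6004 -0.0506  0.204 ] lamp [0.6172 0.0783 0.204 ]
label [[ 0.5035 -0.2749  0.0998]
 [ 0.4992 -0.3455  0.0998]
 [ 0.4579 -0.3449  0.0802]
 [ 0.4607 -0.2727  0.0802]] [ 0.4803 -0.3095  0.09  ] [np.float64(0.0470387450866929), np.float64(0.07067673036277995), np.float64(0.04570521341399737), np.float64(0.07220187733311365)]
label yaw -2.8588397214042622
bin [ 0.5904 -0.31    0.075 ] [np.float64(0.15960724855437122), np.float64(0.13268092497449027), np.float64(0.15572222577551673), np.float64(0.13621657969492107)] [np.float64(-2.4487626755960363), np.float64(-0.8366131927261683)]
cradle foot [0.5578 0.3256 0.008 ] [np.float64(0.11495414597388029), np.float64(0.1000196122040092), np.float64(0.11831357794125424), np.float64(0.09924687251318559)]
floor [0.5594 0.3289 0.008 ]
proj scene scanner top [[265.3742 185.996 ]] label [[199.144  182.7167]] cradle rim mid [[384.3711 207.3661]]
```

```bash
cat >> h.py <<'E'
SC=np.array([.6007,-.0508]); YS=np.radians(-7.4); LB=np.array([.4803,-.3095,.09]); YB=np.radians(-2.6); CR=np.array([.5583,.327])
def down(yaw): # tool y along yaw'd y axis, z down
    return R.from_euler('z',yaw).as_matrix()@np.diag([-1.,1,-1])
E
python3 - <<'E'
from h import *
print(move([*SC,.32],down(YS)))
E
```

```text
(array([-0.5687, -0.4248, -0.0864]), array([-2.000e-04, -3.000e-05, -4.673e-02]))
```

>>> carry_out:
  plan:
    - [-1, -0.5687, -0.4248, -0.0864, 0, 0, -0.0467]
    - [-1, -0.5687, -0.4248, -0.0864, 0, 0, -0.0467]
    - [-1, -0.5687, -0.4248, -0.0864, 0, 0, -0.0467]
    - [-1, -0.5687, -0.4248, -0.0864, 0, 0, -0.0467]
    - [-1, -0.5687, -0.4248, -0.0864, 0, 0, -0.0467]
    - [-1, -0.5687, -0.4248, -0.0864, 0, 0, -0.0467]
    - [-1, -0.5687, -0.4248, -0.0864, 0, 0, -0.0467]
    - [-1, -0.5687, -0.4248, -0.0864, 0, 0, -0.0467]
    - [-1, -0.5687, -0.4248, -0.0864, 0, 0, -0.0467]
    - [-1, -0.5687, -0.4248, -0.0864, 0, 0, -0.0467]
    - [-1, -0.5687, -0.4248, -0.0864, 0, 0, -0.0467]
    - [-1, -0.5687, -0.4248, -0.0864, 0, 0, -0.0467]

```text
time_s: 1.3
position: [0.5459, 0.0471, 0.4773]
orientation: [[-0.992, 0.129, -0.0], [0.129, 0.992, 0.0], [0.0, 0.0, -1.0]]
wrist_force: [0.6, 0.5, 0.7]
width: 0.0918
finger_force: 0.0
```

```bash
python3 - <<'E'
from h import *
print(ctrl.sense()["position"],move([*SC,.32],down(YS)))
E
```

```text
[0.54585669 0.0470902  0.47729114] (array([-0.067 , -0.09  , -0.0137]), array([ 2.e-05, -3.e-05, -6.e-05]))
```

>>> carry_out:
  plan:
    - [-1, -0.067, -0.09, -0.0137, 0, 0, 0]
    - [-1, -0.067, -0.09, -0.0137, 0, 0, 0]
    - [-1, -0.067, -0.09, -0.0137, 0, 0, 0]
    - [-1, -0.067, -0.09, -0.0137, 0, 0, 0]
    - [-1, -0.067, -0.09, -0.0137, 0, 0, 0]
    - [-1, -0.067, -0.09, -0.0137, 0, 0, 0]

```text
time_s: 1.9
position: [0.5995, -0.0473, 0.4906]
orientation: [[-0.992, 0.128, -0.001], [0.128, 0.992, 0.001], [0.001, 0.0, -1.0]]
wrist_force: [-0.0, 0.7, 0.1]
width: 0.0919
finger_force: 0.0
```

```bash
python3 - <<'E'
from h import *
s=ctrl.sense(); print(s["position"],s["joint_vel"].max(),move([*SC,.20],down(YS)))
im=ctrl.get_image("wrist"); 
Ms=R.from_euler('z',YS).as_matrix()
P=[np.r_[SC,.22]+Ms@[a,b,0] for a,b in [(.015,.017),(.015,-.017),(-.015,-.017),(-.015,.017)]]
q=proj("wrist",P); print(q)
im=im[:,:,::-1].copy()
cv2.polylines(im,[np.int32(q.round())],True,(0,255,255),1)
cv2.imwrite("pics/w1.png",im)
E
```

```text
[ 0.59948283 -0.04730465  0.49055852] 0.30428633606921063 (array([-0.0018, -0.0034,  0.1196]), array([ 6.0e-05, -1.6e-04,  1.8e-04]))
[[336.82946909 224.77524436]
 [296.45110155 224.69314775]
 [295.79613804 189.86307338]
 [337.3374792  189.95252138]]
```

View pics/w1.png

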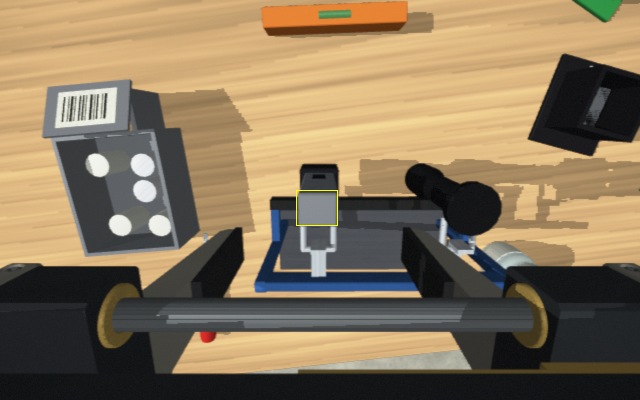

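The wrist view matches the predicted scanner top exactly (yellow box at (317,207)). Next I descend around the handle.

>>> carry_out:
  plan:
    - [-1, -0.0018, -0.0034, 0.01, 0, 0, 0]
    - [-1, -0.0018, -0.0034, 0.03, 0, 0, 0]
    - [-1, -0.0018, -0.0034, 0.05, 0, 0, 0]
    - [-1, -0.0018, -0.0034, 0.07, 0, 0, 0]
    - [-1, -0.0018, -0.0034, 0.09, 0, 0, 0]
    - [-1, -0.0018, -0.0034, 0.105, 0, 0, 0]
    - [-1, -0.0018, -0.0034, 0.115, 0, 0, 0]
    - [-1, -0.0018, -0.0034, 0.1196, 0, 0, 0]
    - [-1, -0.0018, -0.0034, 0.1196, 0, 0, 0]
    - [-1, -0.0018, -0.0034, 0.1196, 0, 0, 0]

```text
time_s: 2.95
position: [0.6018, -0.0524, 0.3719]
orientation: [[-0.992, 0.129, 0.001], [0.129, 0.992, -0.0], [-0.001, 0.0, -1.0]]
wrist_force: [-0.5, 0.7, -0.7]
width: 0.0919
finger_force: 0.0
```

```bash
python3 - <<'E'
from h import *
s=ctrl.sense(); print(s["position"],s["wrist_force"],move([*SC,.20],down(YS)))
E
```

```text
[ 0.60181938 -0.05236114  0.37194996] [-0.50742892  0.66650328 -0.68019194] (array([0.0013, 0.0014, 0.0009]), array([ 1.0e-05,  1.7e-04, -3.0e-05]))
```

>>> carry_out:
  plan:
    - [-1, 0.001, 0.0014, 0.001, 0, 0, 0]
    - [0, 0.001, 0.0014, 0.001, 0, 0, 0]
    - [0.2, 0.001, 0.0014, 0.001, 0, 0, 0]
    - [0.6, 0.001, 0.0014, 0.001, 0, 0, 0]
    - [1, 0.001, 0.0014, 0.001, 0, 0, 0]
    - [1, 0.001, 0.0014, 0.001, 0, 0, 0]
    - [1, 0.001, 0.0014, 0.001, 0, 0, 0]
    - [1, 0.001, 0.0014, 0.001, 0, 0, 0]
    - [1, 0.001, 0.0014, 0.001, 0, 0, 0]
    - [1, 0.001, 0.0014, 0.001, 0, 0, 0]
  force: 30

```text
time_s: 3.95
position: [0.6007, -0.0508, 0.3703]
orientation: [[-0.992, 0.129, -0.0], [0.129, 0.992, -0.0], [0.0, -0.0, -1.0]]
wrist_force: [0.3, -0.5, 0.2]
width: 0.0337
finger_force: 30.0
```

>>> carry_out:
  plan:
    - [1, 0, 0, -0.003, 0, 0, 0]
    - [1, 0, 0, -0.008, 0, 0, 0]
    - [1, 0, 0, -0.015, 0, 0, 0]
    - [1, 0, 0, -0.023, 0, 0, 0]
    - [1, 0, 0, -0.032, 0, 0, 0]
    - [1, 0, 0, -0.041, 0, 0, 0]
    - [1, 0, 0, -0.05, 0, 0, 0]
    - [1, 0, 0, -0.06, 0, 0, 0]
    - [1, 0, 0, -0.065, 0, 0, 0]
    - [1, 0, 0, -0.065, 0, 0, 0]
    - [1, 0, 0, -0.065, 0, 0, 0]
    - [1, 0, 0, -0.065, 0, 0, 0]

```text
time_s: 5.15
position: [0.6006, -0.0508, 0.4347]
orientation: [[-0.992, 0.129, -0.001], [0.129, 0.992, 0.0], [0.001, -0.0, -1.0]]
wrist_force: [-0.8, -0.2, -3.1]
width: 0.0336
finger_force: 30.0
```

```bash
python3 - <<'E'
from h import *
s=ctrl.sense(); print(s["position"],s["wrist_force"],s["torque"],s["width"],s["finger_force"])
im=ctrl.get_image("wrist")[:,:,::-1]; cv2.imwrite("pics/w2.png",im)
E
```

```text
[ 0.60055199 -0.05082681  0.43473365] [-0.83056121 -0.15034833 -3.11007199] [-0.01216976  0.00967301 -0.00305685] 0.033618184384419 29.99180316925049
```

View pics/w2.png

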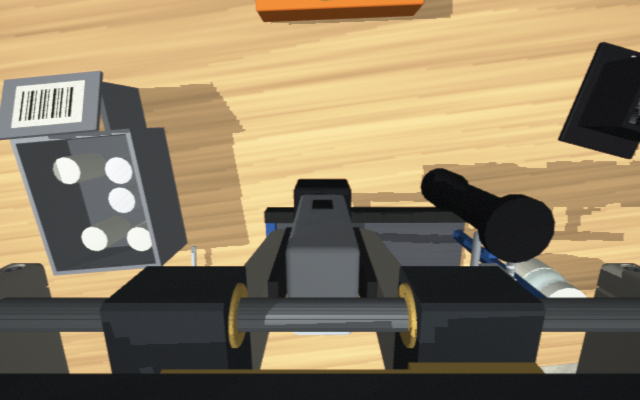

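The scanner is upright in the fingers and clear of the hook. Seen from the wrist, the label corners are about (22,90), (86,80), (80,122), (13,129). I'll check the label position and move out.

>>> carry_out:
  plan:
    - [1, 0.005, 0, 0, 0, 0, 0]
    - [1, 0.015, 0, -0.005, 0, 0, 0]
    - [1, 0.03, 0, -0.01, 0, 0, 0]
    - [1, 0.05, 0, -0.015, 0, 0, 0]
    - [1, 0.07, 0, -0.02, 0, 0, 0]
    - [1, 0.085, 0, -0.02, 0, 0, 0]
    - [1, 0.09, 0, -0.02, 0, 0, 0]
    - [1, 0.09, 0, -0.02, 0, 0, 0]
    - [1, 0.09, 0, -0.02, 0, 0, 0]

```text
time_s: 6.1
position: [0.5118, -0.0393, 0.4554]
orientation: [[-0.992, 0.129, 0.001], [0.129, 0.992, -0.0], [-0.001, 0.0, -1.0]]
wrist_force: [0.1, -0.1, -1.8]
width: 0.034
finger_force: 30.0
```

```bash
cat >> h.py <<'E'
def scan(d=.06):
    Rt=R.from_euler('z',YB).as_matrix()@R.from_euler('y',-.45).as_matrix()@np.diag([-1.,1,-1])
    return LB-(d+.13)*Rt[:,2],Rt
E
python3 - <<'E'
from h import *
s=ctrl.sense(); print(s["position"],s["width"])
p,Rt=scan(); print(p,Rt[:,2],move(p,Rt))
im=ctrl.get_image("wrist"); q=proj("wrist",LB); print("label pred px",q)
im=im[:,:,::-1].copy(); cv2.drawMarker(im,tuple(int(round(x)) for x in q[0]),(0,0,255),0,12,1); cv2.imwrite("pics/w3.png",im)
E
```

```text
[ 0.51180785 -0.03925304  0.45536865] 0.033998408792626666
[ 0.39774162 -0.30575105  0.26108495] [ 0.43451777 -0.01973134 -0.9004471 ] (array([ 0.1529, -0.2852,  0.0402]), array([-0.003  , -0.07147, -0.01314]))
label pred px [[ 78.91932998 186.05359278]]
```

View pics/w3.png

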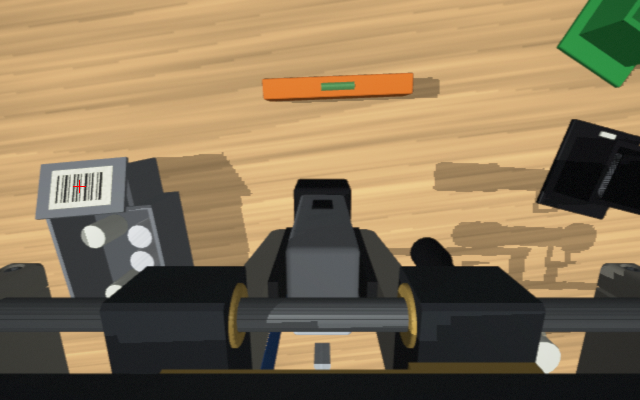

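The predicted label middle (79,186) sits at the centre of the label, so the position is confirmed. Moving to the scan pose.

>>> carry_out:
  plan:
    - [1, 0.015, -0.03, 0, 0, -0.007, -0.001]
    - [1, 0.04, -0.075, 0, 0, -0.02, -0.003]
    - [1, 0.065, -0.12, 0.005, -0.001, -0.034, -0.006]
    - [1, 0.09, -0.165, 0.01, -0.002, -0.048, -0.009]
    - [1, 0.115, -0.21, 0.02, -0.002, -0.06, -0.011]
    - [1, 0.135, -0.25, 0.03, -0.003, -0.067, -0.0125]
    - [1, 0.148, -0.275, 0.037, -0.003, -0.0715, -0.0131]
    - [1, 0.1529, -0.2852, 0.0402, -0.003, -0.0715, -0.0131]
    - [1, 0.1529, -0.2852, 0.0402, -0.003, -0.0715, -0.0131]
    - [1, 0.1529, -0.2852, 0.0402, -0.003, -0.0715, -0.0131]
    - [1, 0.1529, -0.2852, 0.0402, -0.003, -0.0715, -0.0131]

```text
time_s: 7.25
position: [0.3237, -0.3019, 0.4152]
orientation: [[-0.9, 0.045, 0.434], [0.04, 0.999, -0.019], [-0.434, 0.0, -0.901]]
wrist_force: [0.7, 0.5, -3.2]
width: 0.0342
finger_force: 30.0
```

```bash
python3 - <<'E'
from h import *
s=ctrl.sense(); print(s["position"],s["width"],s["finger_force"],s["qpos"])
p,Rt=scan(); print(move(p,Rt))
im=ctrl.get_image("wrist")[:,:,::-1]; cv2.imwrite("pics/w4.png",im)
E
```

```text
[ 0.32367283 -0.30193689  0.4151905 ] 0.03419712238765799 29.996083080768585 [ -50.26880201   -1.18996479  120.68673251   26.66753909   45.75025805
 -154.03340785]
(array([ 0.0002, -0.0005,  0.    ]), array([ 8.e-05, -1.e-04,  1.e-04]))
```

View pics/w4.png

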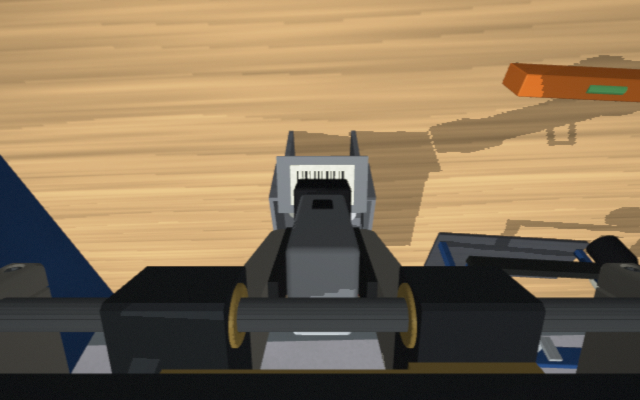

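The label is centred under the head: its middle column is about 322, the same as the scanner's. I'll hold for over two seconds.

>>> carry_out:
  plan:
    - [1, 0, 0, 0, 0, 0, 0]
    - [1, 0, 0, 0, 0, 0, 0]
    - [1, 0, 0, 0, 0, 0, 0]
    - [1, 0, 0, 0, 0, 0, 0]
    - [1, 0, 0, 0, 0, 0, 0]
    - [1, 0, 0, 0, 0, 0, 0]
    - [1, 0, 0, 0, 0, 0, 0]
    - [1, 0, 0, 0, 0, 0, 0]
    - [1, 0, 0, 0, 0, 0, 0]
    - [1, 0, 0, 0, 0, 0, 0]
    - [1, 0, 0, 0, 0, 0, 0]
    - [1, 0, 0, 0, 0, 0, 0]

```text
time_s: 8.5
position: [0.3231, -0.3023, 0.4151]
orientation: [[-0.9, 0.046, 0.434], [0.041, 0.999, -0.02], [-0.435, 0.0, -0.901]]
wrist_force: [0.2, 0.3, -2.4]
width: 0.0338
finger_force: 30.0
```

>>> carry_out:
  plan:
    - [1, 0, 0, 0, 0, 0, 0]
    - [1, 0, 0, 0, 0, 0, 0]
    - [1, 0, 0, 0, 0, 0, 0]
    - [1, 0, 0, 0, 0, 0, 0]
    - [1, 0, 0, 0, 0, 0, 0]
    - [1, 0, 0, 0, 0, 0, 0]
    - [1, 0, 0, 0, 0, 0, 0]
    - [1, 0, 0, 0, 0, 0, 0]
    - [1, 0, 0, 0, 0, 0, 0]
    - [1, 0, 0, 0, 0, 0, 0]
    - [1, 0, 0, 0, 0, 0, 0]
    - [1, 0, 0, 0, 0, 0, 0]

```text
time_s: 9.7
position: [0.3231, -0.3023, 0.4151]
orientation: [[-0.9, 0.046, 0.434], [0.041, 0.999, -0.02], [-0.435, -0.0, -0.901]]
wrist_force: [-0.3, -0.9, -3.8]
width: 0.0338
finger_force: 30.0
```

```bash
python3 - <<'E'
from h import *
s=ctrl.sense(); print(s["time_s"],s["position"],s["finger_force"])
# waypoint: upright, in front of bin/stand
print(move([.44,-.10,.30],down(YS)))
E
```

```text
9.7 [ 0.32306203 -0.30232299  0.41509796] 29.996054470539093
(array([-0.1212,  0.2074, -0.0036]), array([0.00299, 0.0715 , 0.01308]))
```

>>> carry_out:
  plan:
    - [1, -0.01, 0.02, -0.003, 0, 0.006, 0.001]
    - [1, -0.03, 0.05, -0.0036, 0, 0.018, 0.003]
    - [1, -0.055, 0.09, -0.0036, 0.001, 0.032, 0.006]
    - [1, -0.08, 0.135, -0.0036, 0.002, 0.046, 0.009]
    - [1, -0.1, 0.17, -0.0036, 0.002, 0.059, 0.011]
    - [1, -0.115, 0.195, -0.0036, 0.003, 0.068, 0.0125]
    - [1, -0.1212, 0.2074, -0.0036, 0.003, 0.0715, 0.0131]
    - [1, -0.1212, 0.2074, -0.0036, 0.003, 0.0715, 0.0131]
    - [1, -0.1212, 0.2074, -0.0036, 0.003, 0.0715, 0.0131]

```text
time_s: 10.6
position: [0.4399, -0.1001, 0.4707]
orientation: [[-0.992, 0.128, 0.0], [0.128, 0.992, -0.0], [-0.0, -0.0, -1.0]]
wrist_force: [0.1, 0.2, -2.4]
width: 0.034
finger_force: 30.0
```

```bash
python3 - <<'E'
from h import *
s=ctrl.sense(); print(s["position"],s["qpos"],s["width"])
print(move([*CR,.28],down(YS)), move([*CR,.28],down(np.radians(20))))
E
```

```text
[ 0.43994876 -0.10006617  0.47074425] [-1.30045890e+01  5.67979492e-01  1.09174152e+02  5.71411988e-04
  7.02356846e+01 -9.56531900e+01] 0.0340007830555403
(array([-0.0627,  0.4387,  0.0198]), array([-0.0e+00,  6.0e-05,  1.3e-04])) (array([-0.0627,  0.4387,  0.0198]), array([-2.000e-05,  6.000e-05, -7.598e-02]))
```

Aligning with the cradle's yaw (about -21°) gives more clearance in the well.

>>> carry_out:
  plan:
    - [1, -0.003, 0.02, 0, 0, 0, 0]
    - [1, -0.008, 0.06, 0, 0, 0, 0.005]
    - [1, -0.015, 0.105, 0, 0, 0, 0.01]
    - [1, -0.021, 0.15, 0, 0, 0, 0.015]
    - [1, -0.028, 0.195, 0, 0, 0, 0.02]
    - [1, -0.034, 0.24, 0, 0, 0, 0.025]
    - [1, -0.041, 0.285, 0, 0, 0, 0.03]
    - [1, -0.047, 0.33, 0, 0, 0, 0.035]
    - [1, -0.054, 0.375, 0.005, 0, 0, 0.039]
    - [1, -0.06, 0.415, 0.015, 0, 0, 0.039]
    - [1, -0.0627, 0.434, 0.0198, 0, 0, 0.039]
    - [1, -0.0627, 0.4387, 0.0198, 0, 0, 0.039]

```text
time_s: 11.8
position: [0.5592, 0.3272, 0.4496]
orientation: [[-0.931, 0.365, -0.002], [0.365, 0.931, -0.001], [0.001, -0.001, -1.0]]
wrist_force: [0.1, -0.7, -2.4]
width: 0.0338
finger_force: 30.0
```

>>> carry_out:
  plan:
    - [1, 0, 0, 0, 0, 0, 0]
    - [1, 0, 0, 0, 0, 0, 0]
    - [1, 0, 0, 0, 0, 0, 0]
    - [1, 0, 0, 0, 0, 0, 0]

```text
time_s: 12.2
position: [0.5588, 0.3258, 0.4518]
orientation: [[-0.93, 0.367, 0.001], [0.367, 0.93, 0.0], [-0.001, 0.0, -1.0]]
wrist_force: [0.2, -0.4, -2.8]
width: 0.0342
finger_force: 30.0
```

```bash
python3 - <<'E'
from h import *
s=ctrl.sense(); print(s["position"],s["width"])
print(move([*CR,.138],down(np.radians(-21.5))))
im=ctrl.get_image("wrist")[:,:,::-1].copy()
M=R.from_euler('z',np.radians(-21.5)).as_matrix()
for z,w in ((.068,.076),(.068,.064)):
    q=proj("wrist",[np.r_[CR,z]+M@[a*w/2,b*w/2,0] for a,b in ((1,1),(1,-1),(-1,-1),(-1,1))])
    cv2.polylines(im,[np.int32(q.round())],True,(0,255,255),1)
cv2.imwrite("pics/w5.png",im[50:400])
E
```

```text
[0.55880142 0.32578867 0.45184976] 0.034248332476843675
(array([0.001 , 0.0009, 0.1428]), array([ 8.e-05,  9.e-05, -4.e-05]))
```

View pics/w5.png

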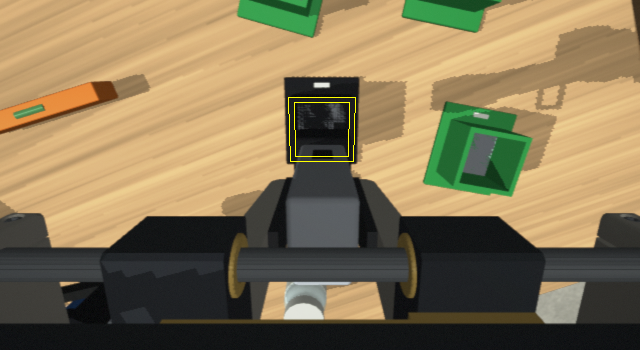

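The drawn rim (centre (322,129) in the crop) lines up with the well, so I descend.

>>> carry_out:
  plan:
    - [1, 0.001, 0.001, 0.01, 0, 0, 0]
    - [1, 0.001, 0.001, 0.03, 0, 0, 0]
    - [1, 0.001, 0.001, 0.05, 0, 0, 0]
    - [1, 0.001, 0.001, 0.07, 0, 0, 0]
    - [1, 0.001, 0.001, 0.09, 0, 0, 0]
    - [1, 0.001, 0.001, 0.105, 0, 0, 0]
    - [1, 0.001, 0.001, 0.118, 0, 0, 0]
    - [1, 0.001, 0.001, 0.128, 0, 0, 0]
    - [1, 0.001, 0.001, 0.134, 0, 0, 0]
    - [1, 0.001, 0.001, 0.138, 0, 0, 0]
    - [1, 0.001, 0.001, 0.138, 0, 0, 0]
    - [1, 0.001, 0.001, 0.138, 0, 0, 0]

```text
time_s: 13.45
position: [0.5584, 0.3283, 0.3137]
orientation: [[-0.931, 0.366, 0.001], [0.366, 0.931, 0.0], [-0.001, 0.001, -1.0]]
wrist_force: [-0.0, 0.1, -2.8]
width: 0.0335
finger_force: 30.0
```

>>> carry_out:
  plan:
    - [1, 0, 0, 0.001, 0, 0, 0]
    - [1, 0, 0, 0.002, 0, 0, 0]
    - [1, 0, 0, 0.003, 0, 0, 0]
    - [1, 0, 0, 0.003, 0, 0, 0]
    - [1, 0, 0, 0.003, 0, 0, 0]

```text
time_s: 13.95
position: [0.5582, 0.3282, 0.3102]
orientation: [[-0.931, 0.366, -0.0], [0.366, 0.931, -0.0], [0.0, -0.0, -1.0]]
wrist_force: [0.4, -1.1, -2.7]
width: 0.0339
finger_force: 30.0
```

Not in contact yet (expected at about 0.309), so I continue in small steps.

>>> carry_out:
  plan:
    - [1, 0, 0, 0.0005, 0, 0, 0]
    - [1, 0, 0, 0.001, 0, 0, 0]
    - [1, 0, 0, 0.0015, 0, 0, 0]
    - [1, 0, 0, 0.0015, 0, 0, 0]
    - [1, 0, 0, 0.0015, 0, 0, 0]

```text
time_s: 14.45
position: [0.5582, 0.3282, 0.3087]
orientation: [[-0.931, 0.366, -0.0], [0.366, 0.931, -0.0], [0.0, -0.0, -1.0]]
wrist_force: [0.2, 0.8, -2.2]
width: 0.0336
finger_force: 30.0
```

>>> carry_out:
  plan:
    - [1, 0, 0, 0.0005, 0, 0, 0]
    - [1, 0, 0, 0.001, 0, 0, 0]
    - [1, 0, 0, 0.0015, 0, 0, 0]
    - [1, 0, 0, 0.0015, 0, 0, 0]
    - [1, 0, 0, 0.0015, 0, 0, 0]

```text
time_s: 14.95
position: [0.5583, 0.3282, 0.3084]
orientation: [[-0.931, 0.366, 0.001], [0.366, 0.931, 0.0], [-0.0, 0.0, -1.0]]
wrist_force: [-3.5, -2.0, 7.5]
width: 0.034
finger_force: 30.0
```

Contact with the floor: the vertical force went from -2.7 to +7.5 N. Opening the fingers and retreating upward.

>>> carry_out:
  plan:
    - [1, 0, 0, -0.0008, 0, 0, 0]
    - [0.2, 0, 0, -0.0008, 0, 0, 0]
    - [0, 0, 0, -0.0008, 0, 0, 0]
    - [-0.5, 0, 0, -0.0008, 0, 0, 0]
    - [-1, 0, 0, -0.0008, 0, 0, 0]
    - [-1, 0, 0, -0.0008, 0, 0, 0]
    - [-1, 0, 0, -0.0008, 0, 0, 0]
    - [-1, 0, 0, -0.0008, 0, 0, 0]
    - [-1, 0, 0, -0.0008, 0, 0, 0]
    - [-1, 0, 0, -0.0008, 0, 0, 0]

```text
time_s: 15.95
position: [0.5582, 0.3282, 0.308]
orientation: [[-0.931, 0.366, -0.0], [0.366, 0.931, -0.0], [-0.0, -0.0, -1.0]]
wrist_force: [-0.1, 0.0, -0.1]
width: 0.092
finger_force: 0.0
```

>>> carry_out:
  plan:
    - [-1, 0, 0, -0.01, 0, 0, 0]
    - [-1, 0, 0, -0.03, 0, 0, 0]
    - [-1, 0, 0, -0.06, 0, 0, 0]
    - [-1, 0, 0, -0.1, 0, 0, 0]
    - [-1, 0, 0, -0.13, 0, 0, 0]
    - [-1, 0, 0, -0.15, 0, 0, 0]
    - [-1, 0, 0, -0.15, 0, 0, 0]
    - [-1, 0, 0, -0.15, 0, 0, 0]
    - [-1, 0, 0, -0.15, 0, 0, 0]
    - [-1, 0, 0, -0.15, 0, 0, 0]

```text
time_s: 16.95
position: [0.558, 0.328, 0.4565]
orientation: [[-0.931, 0.366, -0.002], [0.366, 0.931, -0.001], [0.002, -0.002, -1.0]]
wrist_force: [0.1, -0.4, -0.4]
width: 0.092
finger_force: 0.0
```

```bash
python3 - <<'E'
from h import *
im=ctrl.get_image("wrist")[:,:,::-1].copy()
M=R.from_euler('z',np.radians(-21.5)).as_matrix()
q=proj("wrist",[np.r_[CR,.158]+M@[a*.015,b*.017,0] for a,b in ((1,1),(1,-1),(-1,-1),(-1,1))])
cv2.polylines(im,[np.int32(q.round())],True,(0,255,255),1)
cv2.imwrite("pics/w6.png",im)
E
```

```text
(no output)
```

View pics/w6.png

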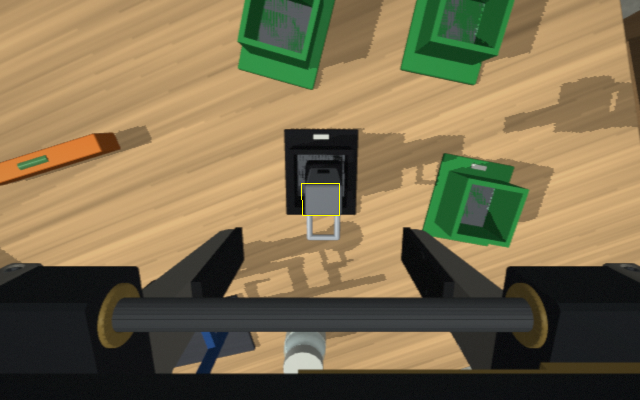

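The scanner stands upright in the cradle. Its top is at (322,199), about 1 mm from the prediction, and the fingers are clear.

```bash
python3 -c "
from cell import ctrl
print(ctrl.job_done())"
```

```text
the job is handed in; nothing more can be done
None
```

I handed the job in at about 17 s: I lifted the scanner off its hook, held it on the label for over 2 s, then set it upright in the black cradle and released it; the verdict was not reported back.

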